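# Load a picture tile in the gluing sled and run it under the lamps

## Robot

A 6-joint arm with a two-finger parallel gripper is mounted at the origin on the work surface. World frame = base frame: x ahead of the robot, y to its left, z up, the work surface at z = 0. Lengths are in m, angles in rad, forces in N, time in s.
With the tool pointing down it reaches from about 0.35 to 0.775 m from the base axis. Payload 7.3 kg.
Tool frame: the origin (TCP) lies on the centre line of the jaws, within the pads' length; the fingertips stand 11 mm ahead of it and the grasp point (between the pads) lies 8 mm behind it; y points along the fingers, z is the direction in which the jaws open and shut, and the axes are right-handed (so a half turn about y gives the same grasp; the last joint's range is limited). The gripper opens to 92 mm and grips with 3 to 60 N. Pads are 19 mm wide; open, the fingers measure 130 mm over their backs; the gripper's body (75 mm by 190 mm) begins 47 mm behind the grasp point.
Start: joints at [-1.33, 0.342, 1.524, -0, 1.275, -0.146], TCP at [0.198, -0.486, 0.238] pointing down, gripper open.
Joint ranges: [-2.53, 2.53], [-0.77, 2.02], [0.04, 2.7], [-1, 4.14], [0.28, 2.66], [-3.11, 3.11]. Speed limits (rad/s): [2.57, 2.57, 3.14, 3.14, 3.14, 3.14].

## Interface

Orientations are given as [roll, pitch, yaw] about the fixed x, y, z axes, in that order (R = Rz(yaw) Ry(pitch) Rx(roll)).
In Python, from cell import robot, cams gives the robot as it stands.
- The arm moves only by the tool apply_moves, never from a script. Its argument "plan" is a list of rows, each a list of 7 numbers: the shift along the tool's x, y, z in m, then the turn, a rotation vector about the tool's x, y, z in degrees, then the gripper command: -1 is fully open, 1 is shut, values between are in proportion. A call has exactly 5 rows; each row is the pose to reach, as a shift and turn from the pose commanded when the call began, along the tool's axes at that moment; what a row does not reach only later rows make up. A row lasts 1/8 s, in which the tool goes at most 62.5 mm and 10.7 degrees, less where a joint would pass 70% of its speed; a pose out of reach is approached as far as the arm can. A call with a gripper value outside its range is refused whole. The fingers move at their own pace and stop on an object; "squeeze" is the grip in N (left out, the last holds). Time passes only in rows, so rows that repeat a pose let the fingers close, or fill a call up. It gives the time, the measured TCP pose, the force and the opening at its end, in the units of the state.
- robot.observe(): the state, without advancing time (a new reading comes with each control period).
- cams.read_camera(name): name is "scene" or "top" or "wrist"; returns the picture (400x640x3 uint8, blue, green, red); there is no depth.
- cams.calibration(name): a dict with "fx", "fy", "cx", "cy" (pixels), "extrinsics" (4x4, takes a point from world to camera coordinates); the wrist camera has in their place "T_tool_cam" (4x4, takes a point from camera to tool coordinates, whose origin is the TCP and whose axes are the tool frame's). Camera axes: x right, y up, looking along -z (the intrinsics and any distortion apply to the point x, -y, -z); pixel columns grow to the right and rows downward; lengths in m; the calibration is good to about 2 mm. A picture is of the moment at which its call begins: read the wrist's pose just before it. calibration takes no time and is no camera call.
- robot.hand_in(): hands the job in, once; it reports no verdict.
The state is a dict: "time": time; "qpos": joint angles; "qvel": joint speeds; "joint_efforts": joint torques, N m; "tool_pos": TCP position; "tool_rot": TCP orientation; "contact_force": force on the tool from outside, world axes, zero at the start; "torque": the same for the moment, N m; "opening": finger opening in m.
Only numpy, scipy, OpenCV 4.12 (cv2) and the standard library are available. Lean on these libraries where they do the work, as an engineer would, in place of code of your own. Each camera call takes 0.05 s, during which the arm holds its last target. There are 200 camera calls.

## Task

Take the red-marked picture tile out of the rack and stand it upright, fully home, in the slot of the blue sled while the sled is still at its loading end: lower it in gently without dropping it, and let go. Then slide the sled along its rail until it rests against the red stop between the two lamps, with the tile still standing in it. Leave the other tiles in the rack and everything else on the mat undisturbed.

Things in the scene. Friction and masses are not known exactly. Their poses are not given: they have to be found in the camera images.
- tile_red: picture tile, 10 mm thick (x), 60 mm wide (y), 90 mm tall (z), 64 g; origin at the centre of its underside. White acrylic with a red motif on both faces and a red band round the top 10 mm, the same seen from front or back. It starts standing in any one of the rack's three slots.
- tile_green: picture tile, 10 mm thick (x), 60 mm wide (y), 90 mm tall (z), 64 g; origin at the centre of its underside. White acrylic with a green motif on both faces and a green band round the top 10 mm, the same seen from front or back. Stays in the rack.
- tile_blue: picture tile, 10 mm thick (x), 60 mm wide (y), 90 mm tall (z), 64 g; origin at the centre of its underside. White acrylic with a blue motif on both faces and a blue band round the top 10 mm, the same seen from front or back. Stays in the rack.
- rack: fixed plywood tile rack, 160 (x) x 90 (y) x 32 mm tall; origin at the centre of its underside. Three slots along its y at x = -55, 0 and +55 mm, each 14 x 66 mm and 22 mm deep (floor 10 mm above the table), so a tile in it stands with its top at 100 mm.
- rail: fixed gluing slide: dark base 110 (x) x 284 mm (y), on either side of the robot; origin on the table on the rail's centre line. Low grey stop at the loading end (+y), red stop 42 mm tall at the home end (-y). Two black lamp bars with violet faces, 64 mm tall, flank the home end, at x = +-57 to 83 mm, y = -117 to -27 mm.
- sled (a joint): travel in m of the blue sled along the rail from the loading end (0) towards the rail's -y; 0.140 = against the red stop. Starts between 0 and 0.03; stiff, about 2 N of friction, and stays where it is left.
- slot (a point): centre of the slot's mouth on the blue sled's top, 50 mm above the table; moves with the sled, axes as the rail's. Slot along y: 12 wide (x), 64 long (y), 28 mm deep (closed floor), 3 mm chamfer. Sled top: 80 mm wide (x), from 42 mm on the -y to 72 mm on the +y side of this point. A tile fully home has its underside 28 mm below it.
- post (a point): centre of the top of the upright black post on the sled, 85 mm above the table, 60 mm to the +y side of the slot's centre; diameter 16 mm, 35 mm tall above the sled's top. For pushing or pinching.
- dome: clear dome on a black base, 76 mm across, 82 mm tall; origin at the centre of its underside. Bystander.
- bell: black bell-shaped cover with a ball knob, 72 mm across, 84 mm tall; origin at the centre of its underside. Bystander.
- bottle: white jar with orange label and red cap, 44 mm across, 85 mm tall; origin at the centre of its underside. Bystander.
- carton: brown cardboard box, 50 x 100 x 35 mm; origin at the centre of its underside. Bystander.
- pliers: pliers with yellow handles lying along x, 155 mm long, 60 mm wide, 14 mm tall; origin on the table under the pivot. Bystander.

How it is judged:
By the outcome, as a careful person would: the job done as asked, in the order asked, and still so for the second after the job is handed in, with the robot touching nothing.
It also fails if it takes over 58 s, if anything falls off the work surface, if the arm or the gripper's body presses on something with over 40 N, if the wrist force passes 120 N, or if a joint passes its speed limit or range.

## Working session

There is one attempt and no reset: what is moved stays moved. The work goes in short steps, Python scripts to look and compute and a tool call to move; the robot and the scene stay as the last step left them, time stands still between calls to the robot, and variables do not carry over. Pictures are saved under pics/ and viewed, about 8 in all and at most 12, crops included, and the job is handed in when it is done.

Besides the shell and the picture viewer there is one more tool, called after "Emit:" as name(argument=value, ...) on one line, values as JSON. apply_moves: Moves the arm, as the interface text tells. Its arguments: {"type":"object","properties":{"plan":{"type":"array","items":{"type":"array","items":{"type":"number"}}},"squeeze":{"type":"number"}},"required":["plan"]}

```bash
ls; mkdir -p pics
python3 - <<'E'
from cell import robot,cams
import cv2,numpy as np
np.set_printoptions(precision=4,suppress=True)
print(robot.observe())
for n in("scene","top","wrist"):
    cv2.imwrite(f"pics/{n}0.png",cams.read_camera(n)); print(n,cams.calibration(n))
E
```

```text
pics
{'time': 0.0, 'qpos': array([-1.33  ,  0.3428,  1.525 , -0.    ,  1.2754, -0.146 ]), 'qvel': array([-0.    , -0.0005,  0.001 , -0.0003,  0.001 , -0.0013]), 'joint_efforts': array([  0.0012, -43.1245, -24.4216,   0.0718,   0.0559,  -0.0001]), 'tool_pos': array([ 0.198 , -0.4858,  0.237 ]), 'tool_rot': array([-1.5723,  0.0002, -2.7548]), 'contact_force': array([ 0.0608,  0.0392, -0.1835]), 'torque': array([ 0.0514, -0.052 , -0.0699]), 'opening': 0.09160043075664707}
scene {'fx': 447.23141063263296, 'fy': 447.23141063263296, 'cx': 317.987387010419, 'cy': 203.72749339754216, 'extrinsics': array([[-0.8492,  0.5278, -0.0141,  0.4969],
       [-0.2948, -0.4518,  0.842 ,  0.0614],
       [ 0.4381,  0.7192,  0.5392, -1.6215],
       [ 0.    ,  0.    ,  0.    ,  1.    ]])}
top {'fx': 493.22913607637946, 'fy': 493.22913607637946, 'cx': 318.5617650998266, 'cy': 204.95411585297887, 'extrinsics': array([[ 0.011 , -0.9999,  0.0026, -0.0876],
       [ 0.9978,  0.0111,  0.0651, -0.5485],
       [-0.0651,  0.0019,  0.9979, -1.6035],
       [ 0.    ,  0.    ,  0.    ,  1.    ]])}
wrist {'fx': 318.7266497078066, 'fy': 318.7266497078066, 'cx': 322.044800620644, 'cy': 193.60670192204702, 'T_tool_cam': array([[ 0.0005, -0.9635, -0.2676, -0.0709],
       [-0.0012,  0.2676, -0.9635, -0.147 ],
       [ 1.    ,  0.0008, -0.001 ,  0.0012],
       [ 0.    ,  0.    ,  0.    ,  1.    ]])}
```

View pics/top0.png

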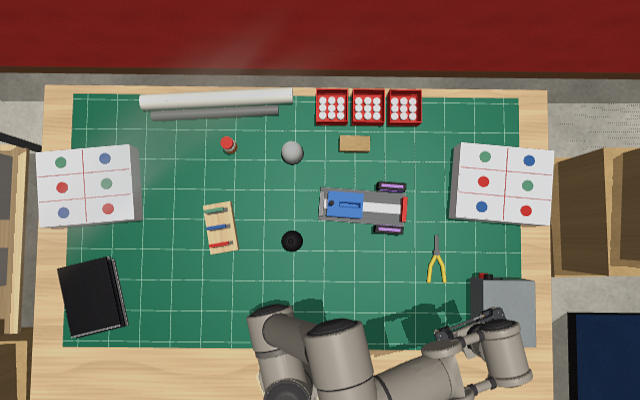

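View pics/scene0.png

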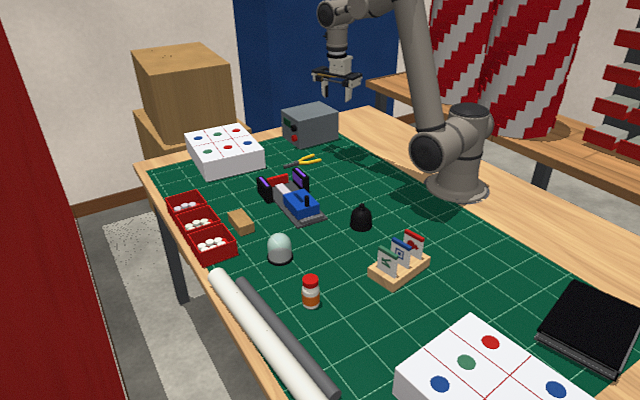

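The red-banded tile is in the rack's near slot, around (221,244) in the top view. The sled is near its loading end: slot about (347,205), post about (331,203). I'll measure these roughly from the top view.

```bash
cat > h.py <<'E'
from cell import robot,cams
import cv2,numpy as np
from scipy.spatial.transform import Rotation as Ro
np.set_printoptions(precision=4,suppress=True)
def cam(name,s=None):
    c=cams.calibration(name)
    if name=="wrist":
        T=np.eye(4);T[:3,:3]=Ro.from_euler("xyz",s["tool_rot"]).as_matrix();T[:3,3]=s["tool_pos"]
        W=T@c["T_tool_cam"]
    else: W=np.linalg.inv(c["extrinsics"])
    return c,W
def ray(cw,px,z):
    c,W=cw; px=np.atleast_2d(px).astype(float)
    d=np.c_[(px[:,0]-c["cx"])/c["fx"],-(px[:,1]-c["cy"])/c["fy"],-np.ones(len(px))]@W[:3,:3].T
    return W[:3,3]+d*((z-W[2,3])/d[:,2])[:,None]
def proj(cw,P):
    c,W=cw; p=(np.atleast_2d(P)-W[:3,3])@W[:3,:3]
    return np.c_[c["cx"]-c["fx"]*p[:,0]/p[:,2],c["cy"]+c["fy"]*p[:,1]/p[:,2]]
def mask(im,lo,hi): return cv2.inRange(cv2.cvtColor(im,cv2.COLOR_BGR2HSV),lo,hi)
def snap(tag):
    s=robot.observe(); im=cams.read_camera("wrist"); cv2.imwrite(f"pics/{tag}.png",im)
    np.savez(f"{tag}.npz",**s); print(s["time"],s["tool_pos"],s["tool_rot"],s["contact_force"],s["opening"]); return s,im,cam("wrist",s)
def move(s,xyz,yaw):
    "tool-axes shift and turn (deg) to reach world TCP xyz, tool down, given yaw"
    R=Ro.from_euler("xyz",s["tool_rot"]); G=Ro.from_euler("xyz",[-np.pi/2,0,yaw])
    return np.r_[R.inv().apply(np.array(xyz)-s["tool_pos"]),(R.inv()*G).as_rotvec(degrees=True)]
E
python3 - <<'E'
from h import *
im=cv2.imread("pics/top0.png");cw=cam("top")
def blobs(m,z,box,n):
    x0,y0,x1,y1=box; k=np.zeros_like(m);k[y0:y1,x0:x1]=m[y0:y1,x0:x1]
    for c in cv2.findContours(k,cv2.RETR_EXTERNAL,cv2.CHAIN_APPROX_NONE)[0]:
        if cv2.contourArea(c)<8: continue
        r=cv2.minAreaRect(c); b=ray(cw,cv2.boxPoints(r),z)[:,:2]; print(n,r[0],cv2.contourArea(c),b.mean(0),b.round(3).tolist())
blobs(mask(im,(0,130,80),(8,255,255))|mask(im,(172,130,80),(180,255,255)),.1,(195,190,250,260),"red")
blobs(mask(im,(105,130,60),(125,255,255)),.1,(195,190,250,260),"blue t")
blobs(mask(im,(100,130,60),(125,255,255)),.05,(310,180,375,230),"sled")
blobs(mask(im,(10,50,150),(30,160,255)),.032,(195,190,250,260),"rack")
blobs(mask(im,(0,130,80),(8,255,255))|mask(im,(172,130,80),(180,255,255)),.042,(395,180,415,230),"stop")
c=im[180:270,190:420]; cv2.imwrite("pics/topc.png",cv2.resize(c,None,fx=3.4,fy=3.4,interpolation=cv2.INTER_CUBIC))
E
```

```text
red (218.4423065185547, 244.21151733398438) 42.5 [0.4186 0.228 ] [[0.417, 0.259], [0.43, 0.199], [0.42, 0.197], [0.407, 0.256]]
blue t (215.62161254882812, 227.22972106933594) 28.5 [0.4711 0.238 ] [[0.47, 0.268], [0.48, 0.209], [0.472, 0.208], [0.462, 0.267]]
sled (344.6529235839844, 204.5117645263672) 803.5 [ 0.5498 -0.1655] [[0.514, -0.106], [0.593, -0.112], [0.586, -0.225], [0.506, -0.219]]
rack (220.00035095214844, 227.41888427734375) 911.5 [0.4721 0.2378] [[0.544, 0.297], [0.559, 0.208], [0.401, 0.179], [0.385, 0.267]]
stop (403.53765869140625, 208.93585205078125) 89.0 [ 0.5381 -0.3568] [[0.499, -0.345], [0.578, -0.351], [0.577, -0.368], [0.498, -0.363]]
```

View pics/topc.png

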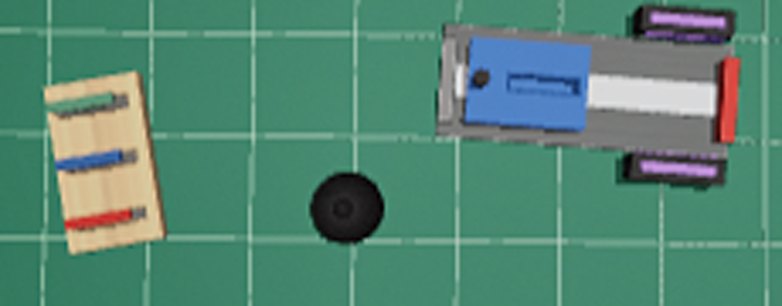

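The crop shows the red tile in the nearest slot. It also shows the sled slot empty, with the post on its +y side. I'll move over the sled first to measure the slot with the wrist camera.

```bash
python3 -c "
from h import *
print(move(robot.observe(),[.545,-.20,.21],np.radians(-94)))"
```

```text
[ -0.4292   0.0274  -0.1339   0.0507 -63.8404  -0.044 ]
```

Emit:
apply_moves(plan=[[-0.06, 0, -0.02, 0, -10, 0, -1], [-0.12, 0, -0.04, 0, -20, 0, -1], [-0.18, 0.01, -0.06, 0, -30, 0, -1], [-0.24, 0.015, -0.08, 0, -40, 0, -1], [-0.3, 0.02, -0.095, 0, -50, 0, -1]])

```text
time: 0.78
tool_pos: [0.4384, -0.2855, 0.2178]
tool_rot: [-1.571, -0.0, -1.876]
contact_force: [0.1, -0.9, 0.9]
opening: 0.0914
```

```bash
python3 -c "
from h import *
print(move(robot.observe(),[.545,-.20,.21],np.radians(-94)))"
```

```text
[ -0.1136   0.0078   0.0759   0.0088 -13.5154   0.0067]
```

Emit:
apply_moves(plan=[[-0.04, 0, 0.03, 0, -6, 0, -1], [-0.08, 0.005, 0.055, 0, -12, 0, -1], [-0.112, 0.008, 0.075, 0, -13.5, 0, 0], [-0.112, 0.008, 0.075, 0, -13.5, 0, 0], [-0.112, 0.008, 0.075, 0, -13.5, 0, 0]])

```text
time: 1.4
tool_pos: [0.5425, -0.2037, 0.2097]
tool_rot: [-1.572, -0.0, -1.647]
contact_force: [-0.1, -0.1, -0.2]
opening: 0.0662
```

```bash
python3 -c "
from h import *
s,im,cw=snap('w1')
print(move(s,[.50,-.04,.24],np.radians(-86.75)))
print(move(s,[.41,.20,.23],np.radians(-79.5)))"
```

```text
1.4 [ 0.5425 -0.2037  0.2097] [-1.5717 -0.0001 -1.6465] [-0.1296 -0.1144 -0.1832] 0.06618978980280689
[-0.16   -0.0303 -0.0548  0.0537 -7.5886  0.0028]
[ -0.3925  -0.0202  -0.1627   0.0539 -14.8386  -0.0007]
```

View pics/w1.png

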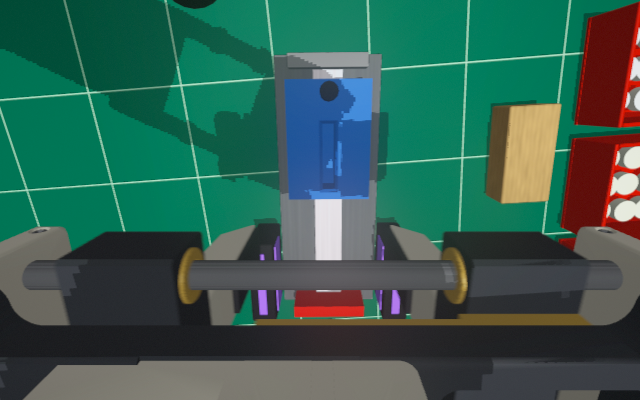

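The wrist view shows the sled top spanning about (285–373, 78–200), the post at (329,91) and the slot at (329,155). The carton, lamps and rail are clear of the gripper. Next I fit the sled's pose and move to the rack.

```bash
cat > sled.py <<'E'
from h import *
def sled(im,cw):
    m=mask(im,(100,120,40),(125,255,255)); m=cv2.morphologyEx(m,cv2.MORPH_CLOSE,np.ones((25,25)))
    c=max(cv2.findContours(m,0,1)[0],key=cv2.contourArea)
    P=ray(cw,c[:,0],.05)[:,:2]
    (cx,cy),(w,h),a=cv2.minAreaRect((P*1000).astype(np.float32))
    b=cv2.boxPoints(((cx,cy),(w,h),a))
    e=[b[1]-b[0],b[2]-b[1]]; L=max(e,key=np.linalg.norm); L=L*np.sign(L[1])/np.linalg.norm(L)
    ctr=np.array([cx,cy]); print("dims",w,h,"slot",ctr-15*L,"post",ctr+45*L,"yaw",np.degrees(np.arctan2(-L[0],L[1])))
if __name__=="__main__":
    s=dict(np.load("w1.npz")); im=cv2.imread("pics/w1.png"); cw=cam("wrist",s); sled(im,cw)
    m=mask(im,(100,120,40),(125,255,255))
    g=cv2.cvtColor(im,6); 
    print(ray(cw,[[329,155]],.05),"post pix",ray(cw,[[329,91]],.085),"stop near edge",ray(cw,[[295,292],[363,292]],.042))
    d=mask(im,(0,0,0),(180,255,60))[80:105,315:345]; ys,xs=np.nonzero(d); print("post",xs.mean()+315,ys.mean()+80,ray(cw,[[xs.mean()+315,ys.mean()+80]],.085))
    cv2.imwrite("pics/w1c.png",cv2.resize(im[45:215,270:390],None,fx=3.4,fy=3.4))
E
python3 sled.py
```

```text
dims 113.6313247680664 80.52423858642578 slot [ 549.7239 -182.3465] post [ 553.8287 -122.4871] yaw -3.9228415
[[ 0.5506 -0.1806  0.05  ]] post pix [[ 0.5539 -0.1232  0.085 ]] stop near edge [[ 0.5018 -0.3329  0.042 ]
 [ 0.5778 -0.3386  0.042 ]]
post nan nan [[nan nan nan]]sled.py:15: RuntimeWarning: Mean of empty slice.
  d=mask(im,(0,0,0),(180,255,60))[80:105,315:345]; ys,xs=np.nonzero(d); print("post",xs.mean()+315,ys.mean()+80,ray(cw,[[xs.mean()+315,ys.mean()+80]],.085))
  ret = ret.dtype.type(ret / rcount)
```

Emit:
apply_moves(plan=[[-0.05, -0.01, -0.018, 0, -3, 0, 0], [-0.1, -0.02, -0.036, 0, -5, 0, 0], [-0.16, -0.03, -0.055, 0, -7.5, 0, 0], [-0.21, -0.03, -0.077, 0, -9.5, 0, 0], [-0.26, -0.03, -0.1, 0, -11.5, 0, 0]])

```text
time: 2.08
tool_pos: [0.462, 0.0638, 0.2405]
tool_rot: [-1.57, -0.0, -1.447]
contact_force: [1.3, 0.3, 1.4]
opening: 0.0457
```

```bash
python3 -c "
from h import *
print(move(robot.observe(),[.42,.20,.22],np.radians(-79.5)))"
```

```text
[-0.1404  0.0204 -0.0249 -0.0641 -3.4017  0.021 ]
```

View pics/w1c.png

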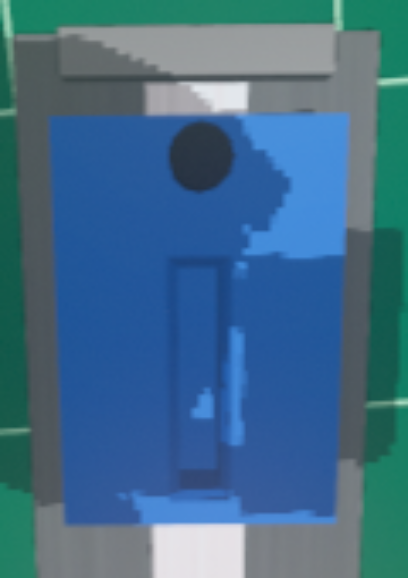

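Slot outline centre is at about (328.5,156) px, so the slot is near (0.550,-0.182) with rail yaw -3.9°. That agrees with the sled fit. Now the rack.

Emit:
apply_moves(plan=[[-0.05, 0.005, -0.008, 0, -2, 0, 0.1], [-0.1, 0.01, -0.016, 0, -3, 0, 0.1], [-0.138, 0.02, -0.025, 0, -3.5, 0, 0.1], [-0.138, 0.02, -0.025, 0, -3.5, 0, 0.1], [-0.138, 0.02, -0.025, 0, -3.5, 0, 0.1]])

```text
time: 2.7
tool_pos: [0.4213, 0.1961, 0.2203]
tool_rot: [-1.57, -0.001, -1.386]
contact_force: [-0.4, 0.1, -0.3]
opening: 0.0415
```

```bash
python3 -c "
from h import *
s,im,cw=snap('w2')
p=proj(cw,[.418,.228,.1])[0]; print(p)
m=mask(im,(0,130,60),(8,255,255))|mask(im,(172,130,60),(180,255,255))
for c in cv2.findContours(m,0,1)[0]:
    if cv2.contourArea(c)>60: print(cv2.contourArea(c),cv2.boundingRect(c))
"
```

```text
2.7 [0.4213 0.1961 0.2203] [-1.5701 -0.0006 -1.3858] [-0.3734  0.0908 -0.3154] 0.04153721347245708
[325.9324 152.2835]
368.5 (623, 206, 17, 34)
724.5 (321, 117, 13, 71)
```

View pics/w2.png

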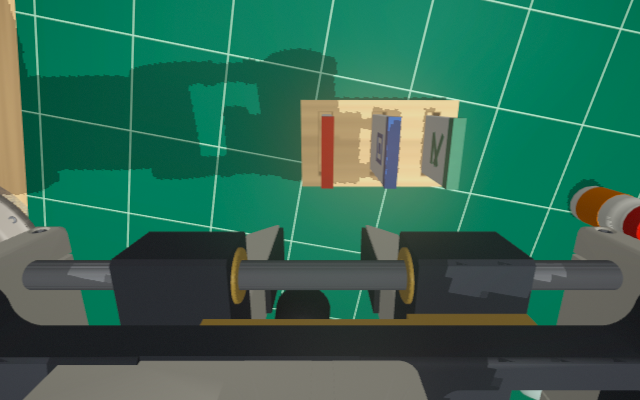

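The red tile's top is at about (327,152) px. The blue and green tiles stand to its right, and the finger gap is 41 mm. The tile's pose gives the grasp target.

Run:
```python
from h import *
s=dict(np.load("w2.npz")); im=cv2.imread("pics/w2.png"); cw=cam("wrist",s)
m=mask(im,(0,130,60),(8,255,255))|mask(im,(172,130,60),(180,255,255)); m[:,:300]=0;m[:,360:]=0
c=max(cv2.findContours(m,0,1)[0],key=cv2.contourArea)
P=(ray(cw,c[:,0],.1)[:,:2]*1000).astype(np.float32)
print("tile",cv2.minAreaRect(P),cv2.boundingRect(c))
vx,vy,_,_=cv2.fitLine(P,cv2.DIST_L2,0,.01,.01).ravel(); print("ang",np.degrees(np.arctan2(vy,vx)))
m=mask(im,(10,50,120),(30,170,255)); m[:,:280]=0;m[:80]=0;m[200:]=0;m[:,480:]=0
m=cv2.morphologyEx(m,cv2.MORPH_CLOSE,np.ones((15,15)));c=max(cv2.findContours(m,0,1)[0],key=cv2.contourArea)
P=(ray(cw,c[:,0],.032)[:,:2]*1000).astype(np.float32); print("rack",cv2.minAreaRect(P),cv2.boxPoints(cv2.minAreaRect(P)))
print(proj(cw,s["tool_pos"]))
```

```text
tile ((418.986083984375, 227.5437774658203), (9.678153038024902, 59.070167541503906), 9.849568367004395) (321, 117, 13, 71)
ang -79.715034
rack ((472.18011474609375, 235.8196258544922), (160.45071411132812, 90.65738677978516), 10.575316429138184) [[384.9983 265.6548]
 [401.6365 176.5373]
 [559.3619 205.9845]
 [542.7238 295.102 ]]
[[323.4524 250.0743]]
```

```bash
python3 -c "
from h import *
print(move(robot.observe(),[.4188,.2275,.072],np.radians(-79.6)))"
```

```text
[-0.0317  0.1483  0.003  -0.0444  0.159   0.0264]
```

Emit:
apply_moves(plan=[[-0.031, 0.03, 0.003, 0, 0.2, 0, 0.1], [-0.031, 0.06, 0.003, 0, 0.2, 0, 0.1], [-0.031, 0.09, 0.003, 0, 0.2, 0, 0.1], [-0.031, 0.12, 0.003, 0, 0.2, 0, 0.1], [-0.031, 0.148, 0.003, 0, 0.2, 0, 0.1]], squeeze=12)

```text
time: 3.38
tool_pos: [0.4191, 0.2268, 0.0713]
tool_rot: [-1.57, -0.0, -1.391]
contact_force: [0.5, 0.4, -0.0]
opening: 0.0414
```

Emit:
apply_moves(plan=[[0, 0, 0, 0, 0, 0, 0.3], [0, 0, 0, 0, 0, 0, 0.6], [0, 0, 0, 0, 0, 0, 1], [0, 0, 0, 0, 0, 0, 1], [0, 0, 0, 0, 0, 0, 1]])

```text
time: 4.0
tool_pos: [0.4188, 0.2283, 0.073]
tool_rot: [-1.569, -0.0, -1.388]
contact_force: [-0.5, -1.9, 6.7]
opening: 0.0097
```

```bash
python3 -c "
from h import *
print(robot.observe())"
```

```text
{'time': 4.0, 'qpos': array([ 0.3384,  0.4653,  1.8656, -0.0005,  0.8087,  0.1559]), 'qvel': array([ 0.0001,  0.0016,  0.0012,  0.0003,  0.001 , -0.0017]), 'joint_efforts': array([  0.5638, -39.0193, -15.835 ,   0.3356,  -0.2295,  -0.013 ]), 'tool_pos': array([0.4188, 0.2283, 0.073 ]), 'tool_rot': array([-1.5687, -0.    , -1.3879]), 'contact_force': array([-0.508 , -1.8972,  6.6821]), 'torque': array([-0.3046, -0.0008,  0.018 ]), 'opening': 0.009654496414671476}
```

Gripped with a 9.7 mm opening. Lifting straight up.

Emit:
apply_moves(plan=[[0, -0.01, 0, 0, 0, 0, 1], [0, -0.03, 0, 0, 0, 0, 1], [0, -0.06, 0, 0, 0, 0, 1], [0, -0.09, 0, 0, 0, 0, 1], [0, -0.12, 0, 0, 0, 0, 1]], squeeze=20)

```text
time: 4.62
tool_pos: [0.4178, 0.2282, 0.1934]
tool_rot: [-1.571, 0.0, -1.388]
contact_force: [0.2, 0.8, -0.9]
opening: 0.0101
```

```bash
python3 -c "
from h import *
s,im,cw=snap('w3')
print(move(s,[.51,-.04,.195],np.radians(-88)))"
```

```text
4.625 [0.4178 0.2282 0.1934] [-1.5707  0.     -1.388 ] [ 0.2009  0.7957 -0.9144] 0.010062990155353693
[ 0.2805 -0.0016  0.0419 -0.0043  8.4739 -0.0016]
```

View pics/w3.png

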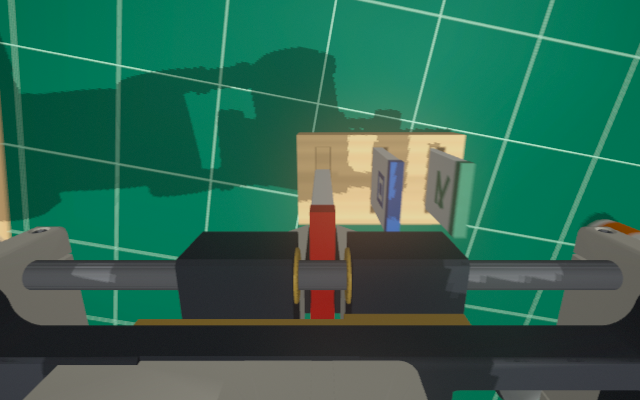

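The tile is out of the rack and hanging between the pads. Its outer edge runs from (322,205) at the top to (322,170) at the underside. I'll check its tilt and offset in the tool frame and carry it on.

Run:
```python
from h import *
s=dict(np.load("w3.npz")); im=cv2.imread("pics/w3.png"); cw=cam("wrist",s)
R=Ro.from_euler("xyz",s["tool_rot"])
for px,z in (((310.5,206),.220),((334.5,206),.220),((314,170),.130),((331.5,170),.130)):
    print(px,R.inv().apply(ray(cw,[px],z)-s["tool_pos"])*1000)
hsv=cv2.cvtColor(im,40)
for r in (166,168,170,172,175,190,200,206): print(r,[int(v) for v in hsv[r,305:340,1]])
```

```text
(310.5, 206) [[-31.8213 -26.5644  -5.2632]]
(334.5, 206) [[-31.8176 -26.5637   4.256 ]]
(314, 170) [[-28.3123  63.4355  -6.1133]]
(331.5, 170) [[-28.3074  63.4364   5.6398]]
166 [99, 98, 98, 98, 98, 98, 99, 99, 99, 100, 103, 102, 101, 99, 101, 101, 100, 100, 101, 100, 101, 101, 99, 100, 101, 102, 100, 98, 100, 98, 98, 99, 98, 98, 98]
168 [99, 100, 99, 100, 100, 99, 100, 100, 100, 101, 101, 102, 101, 101, 100, 102, 101, 100, 101, 100, 100, 101, 100, 100, 102, 103, 102, 100, 100, 99, 100, 99, 100, 99, 99]
170 [100, 99, 99, 100, 100, 98, 100, 98, 98, 96, 59, 25, 25, 25, 23, 22, 25, 25, 21, 23, 25, 25, 25, 25, 42, 84, 99, 99, 100, 99, 99, 98, 99, 98, 99]
172 [100, 100, 100, 102, 101, 102, 99, 100, 99, 80, 34, 23, 23, 22, 20, 22, 20, 22, 23, 20, 23, 23, 23, 23, 33, 71, 99, 101, 101, 99, 99, 100, 99, 99, 99]
175 [100, 102, 100, 101, 101, 101, 101, 102, 102, 68, 20, 22, 23, 22, 22, 22, 22, 22, 21, 21, 22, 21, 21, 23, 23, 56, 102, 100, 100, 103, 100, 101, 100, 101, 99]
190 [100, 101, 100, 100, 98, 101, 100, 77, 34, 20, 20, 22, 22, 22, 21, 20, 22, 20, 21, 21, 21, 23, 23, 25, 23, 25, 36, 71, 100, 100, 98, 101, 100, 100, 99]
200 [99, 100, 95, 91, 91, 92, 79, 22, 18, 20, 20, 22, 22, 20, 22, 22, 20, 22, 21, 23, 22, 21, 25, 23, 25, 25, 26, 26, 73, 88, 87, 88, 87, 88, 89]
206 [85, 85, 85, 85, 94, 124, 170, 166, 166, 165, 165, 166, 167, 165, 167, 166, 166, 163, 164, 164, 166, 165, 165, 163, 162, 164, 165, 161, 159, 131, 96, 85, 85, 85, 86]
```

Emit:
apply_moves(plan=[[0.05, -0.005, 0.008, 0, 1.5, 0, 1], [0.1, -0.01, 0.016, 0, 3, 0, 1], [0.16, -0.01, 0.024, 0, 5, 0, 1], [0.22, -0.01, 0.033, 0, 7, 0, 1], [0.28, -0.01, 0.042, 0, 8.5, 0, 1]])

```text
time: 5.3
tool_pos: [0.5105, -0.0413, 0.2023]
tool_rot: [-1.57, 0.0, -1.537]
contact_force: [0.7, -0.4, -0.4]
opening: 0.0098
```

```bash
python3 -c "
from h import *
print(move(robot.observe(),[.550,-.180,.205],np.radians(-93.9)))"
```

```text
[ 0.1399 -0.0027  0.0348 -0.0225  5.8121 -0.0055]
```

Emit:
apply_moves(plan=[[0.05, 0.005, 0.012, 0, 2, 0, 1], [0.1, 0.012, 0.025, 0, 4, 0, 1], [0.14, 0.022, 0.035, 0, 5.8, 0, 1], [0.14, 0.022, 0.035, 0, 5.8, 0, 1], [0.14, 0.022, 0.035, 0, 5.8, 0, 1]])

```text
time: 5.92
tool_pos: [0.5497, -0.1777, 0.1799]
tool_rot: [-1.572, 0.001, -1.638]
contact_force: [-0.2, 0.3, -0.7]
opening: 0.0104
```

```bash
python3 -c "
from h import *
s,im,cw=snap('w4')
print(move(s,[.550,-.180,.11],np.radians(-93.9)))
from sled import sled
cv2.imwrite('pics/w4c.png',cv2.resize(im[20:240,230:430],None,fx=2.7,fy=2.7,interpolation=cv2.INTER_NEAREST))"
```

```text
5.925 [ 0.5497 -0.1777  0.1799] [-1.5716  0.0007 -1.6376] [-0.1551  0.2591 -0.7154] 0.01036698568735287
[ 0.0024  0.0699  0.0006  0.048   0.0705 -0.0386]
```

View pics/w4c.png

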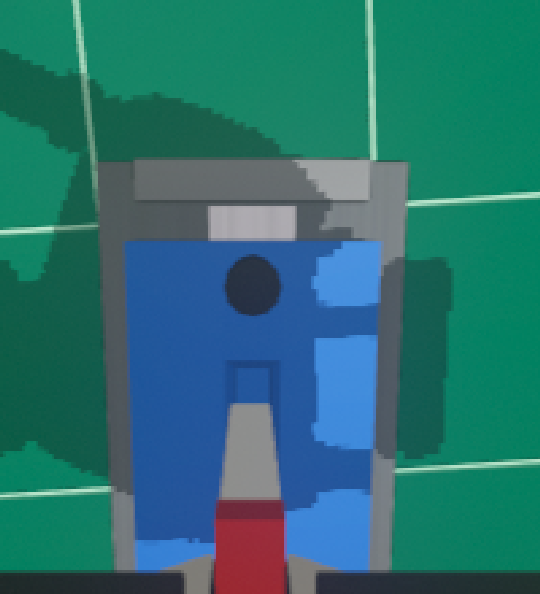

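The tile's bottom edge (crop 230–271, row 404) hangs almost over the slot's +y end (crop 226–280, row 362). I'll measure the remaining offset at subpixel level.

Run:
```python
from h import *
s=dict(np.load("w4.npz")); im=cv2.imread("pics/w4.png"); cw=cam("wrist",s); R=Ro.from_euler("xyz",s["tool_rot"])
m=mask(im,(100,120,30),(125,255,255)); tl=lambda px,z:R.inv().apply(ray(cw,px,z)-s["tool_pos"])*1000
L=[];Rr=[]
for r in range(115,200):
    x=np.nonzero(m[r,260:390])[0]+260; L.append((x[0]-.5,r)); Rr.append((x[-1]+.5,r))
l,r=tl(np.array(L),.05),tl(np.array(Rr),.05)
for q in (l,r): print("edge tool x->z fit",np.polyfit(q[:,0],q[:,2],1))
mid=(l+r)/2; print("mid z at slot",np.polyval(np.polyfit(mid[:,0],mid[:,2],1),0),"slope deg",np.degrees(np.polyfit(mid[:,0],mid[:,2],1)[0]))
h=cv2.cvtColor(im,40)
for row in (172,178,185,192,200):
    x=np.nonzero(h[row,300:345,1]<90)[0]+300; print(row,x[0]-.5,x[-1]+.5)
x=np.nonzero(h[172,300:345,1]<90)[0]+300
print("tile edge",tl([[x[0]-.5,170],[x[-1]+.5,170]],.117))
print("slot far end",tl([[230+253/2.7,20+361/2.7]],.05), "sled +y edge",tl([[324,20+240/2.7]],.05))
```

```text
edge tool x->z fit [  0.0004 -39.7381]
edge tool x->z fit [-0.0034 40.6873]
mid z at slot 0.47459914597841263 slope deg -0.08501203686635124
172 314.5 329.5
178 313.5 330.5
185 312.5 331.5
192 311.5 332.5
200 310.5 333.5
tile edge [[-28.2944  62.9339  -5.3428]
 [-28.2913  62.9255   4.7068]]
slot far end [[-29.3133 129.9292   1.1616]] sled +y edge [[-67.0662 129.9545   1.3756]]
```

Emit:
apply_moves(plan=[[0.0035, 0.01, 0.001, 0, 0, 0, 1], [0.0035, 0.03, 0.001, 0, 0, 0, 1], [0.0035, 0.05, 0.001, 0, 0, 0, 1], [0.0035, 0.06, 0.001, 0, 0, 0, 1], [0.0035, 0.06, 0.001, 0, 0, 0, 1]])

```text
time: 6.6
tool_pos: [0.5505, -0.1813, 0.1194]
tool_rot: [-1.572, 0.0, -1.637]
contact_force: [0.2, 0.8, -0.6]
opening: 0.0096
```

Run:
```python
from h import *
s,im,cw=snap('w5')
cv2.imwrite('pics/w5c.png',cv2.resize(im[20:240,230:430],None,fx=2.7,fy=2.7,interpolation=cv2.INTER_NEAREST))
```

```text
6.6 [ 0.5505 -0.1813  0.1194] [-1.572   0.0004 -1.6371] [ 0.211   0.7946 -0.5673] 0.009556964723591058
```

View pics/w5c.png

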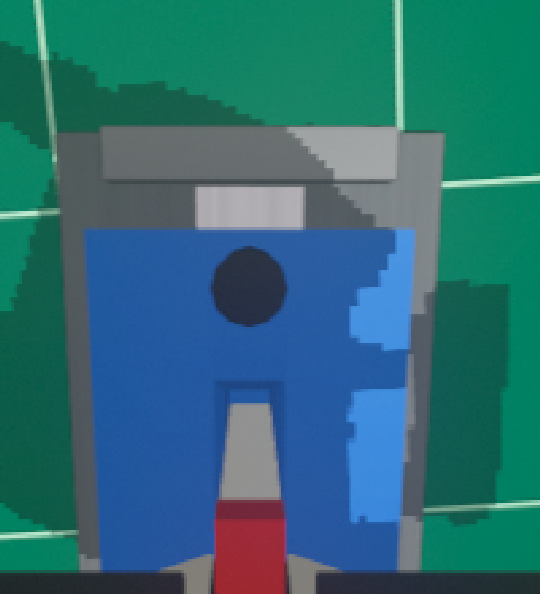

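Centred: slot 217–284 and tile 230–271 in the crop, and the end gap matches the expected 5 mm. Lowering gently.

Emit:
apply_moves(plan=[[0, 0.004, 0, 0, 0, 0, 1], [0, 0.008, 0, 0, 0, 0, 1], [0, 0.012, 0, 0, 0, 0, 1], [0, 0.016, 0, 0, 0, 0, 1], [0, 0.02, 0, 0, 0, 0, 1]])

```text
time: 7.28
tool_pos: [0.5508, -0.1819, 0.0997]
tool_rot: [-1.571, -0.0, -1.638]
contact_force: [0.8, -0.3, -0.6]
opening: 0.0102
```

Emit:
apply_moves(plan=[[0, 0.003, 0, 0, 0, 0, 1], [0, 0.005, 0, 0, 0, 0, 1], [0, 0.007, 0, 0, 0, 0, 1], [0, 0.009, 0, 0, 0, 0, 1], [0, 0.01, 0, 0, 0, 0, 1]])

```text
time: 7.9
tool_pos: [0.5508, -0.1818, 0.0899]
tool_rot: [-1.571, -0.0, -1.638]
contact_force: [-0.4, 0.2, -0.6]
opening: 0.0096
```

Emit:
apply_moves(plan=[[0, 0.001, 0, 0, 0, 0, 1], [0, 0.002, 0, 0, 0, 0, 1], [0, 0.003, 0, 0, 0, 0, 1], [0, 0.004, 0, 0, 0, 0, 1], [0, 0.004, 0, 0, 0, 0, 1]])

```text
time: 8.52
tool_pos: [0.5508, -0.1818, 0.0859]
tool_rot: [-1.571, -0.0, -1.638]
contact_force: [-0.1, -0.2, -1.0]
opening: 0.01
```

Emit:
apply_moves(plan=[[0, 0.0005, 0, 0, 0, 0, 1], [0, 0.001, 0, 0, 0, 0, 1], [0, 0.001, 0, 0, 0, 0, 1], [0, 0.0015, 0, 0, 0, 0, 1], [0, 0.0015, 0, 0, 0, 0, 1]])

```text
time: 9.15
tool_pos: [0.5509, -0.1819, 0.085]
tool_rot: [-1.57, -0.0, -1.638]
contact_force: [-1.9, 0.3, 5.4]
opening: 0.0097
```

Contact felt at TCP z = 0.085 m, the predicted seated height, with about 5 N. Releasing slowly.

Emit:
apply_moves(plan=[[0, 0, 0, 0, 0, 0, 0.75], [0, 0, 0, 0, 0, 0, 0.6], [0, 0, 0, 0, 0, 0, 0.4], [0, 0, 0, 0, 0, 0, 0.2], [0, 0, 0, 0, 0, 0, 0.2]])

```text
time: 9.78
tool_pos: [0.5508, -0.1818, 0.0844]
tool_rot: [-1.571, -0.0, -1.638]
contact_force: [0.3, 0.4, 0.8]
opening: 0.0367
```

Emit:
apply_moves(plan=[[0, -0.01, 0, 0, 0, 0, 0.2], [0, -0.03, 0, 0, 0, 0, 0.2], [0, -0.055, 0, 0, 0, 0, 0.2], [0, -0.085, 0, 0, 0, 0, 0.2], [0, -0.085, 0, 0, 0, 0, 0.2]])

```text
time: 10.4
tool_pos: [0.5522, -0.1825, 0.1726]
tool_rot: [-1.565, -0.002, -1.638]
contact_force: [-0.9, 0.3, -0.3]
opening: 0.0367
```

Run:
```python
from h import *
from sled import sled
s,im,cw=snap('w6')
print(proj(cw,[[.55,-.182,.112],[.552,-.152,.112]]))
a=im[20:240,230:430]; b=cams.read_camera("scene"); cv2.imwrite("pics/s6.png",b)
b=b[130:280,220:450]
cv2.imwrite('pics/w6c.png',np.hstack([cv2.resize(a,(400,440)),cv2.resize(b,(390,440))]))
```

```text
10.4 [ 0.5522 -0.1825  0.1726] [-1.5652 -0.0023 -1.6378] [-0.8939  0.2548 -0.2558] 0.0367037146308044
[[318.7216 210.545 ]
 [318.5549 167.3893]]
```

View pics/w6c.png

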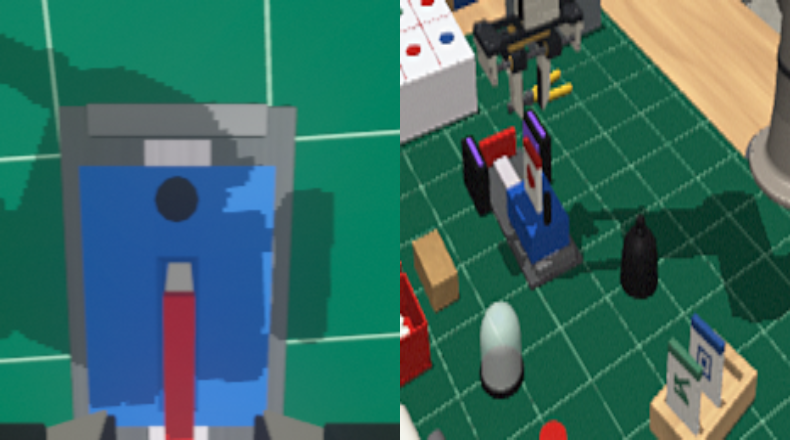

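The tile stands upright in the slot. Its top edge sits at row 166, against 167 predicted for fully home. I'll close the fingers and go down on the +y side of the post.

Run:
```python
from h import *
s=dict(np.load("w6.npz")); cw=cam("wrist",s); print("post",ray(cw,[[318.5,119.3]],.085))
s=robot.observe(); print(move(s,[.5566,-.09,.17],np.radians(-93.9)),s["tool_pos"])
```

```text
post [[ 0.5539 -0.1223  0.085 ]]
[-0.092  -0.0005 -0.0002 -0.0164  0.0645  0.0112] [ 0.5507 -0.1818  0.1696]
```

Emit:
apply_moves(plan=[[-0.03, 0, 0, 0, 0, 0, 1], [-0.06, 0, 0, 0, 0, 0, 1], [-0.09, 0, 0, 0, 0, 0, 1], [-0.09, 0, 0, 0, 0, 0, 1], [-0.09, 0, 0, 0, 0, 0, 1]])

```text
time: 11.12
tool_pos: [0.5565, -0.0925, 0.1688]
tool_rot: [-1.572, -0.0, -1.638]
contact_force: [1.1, -0.5, -0.2]
opening: 0.0002
```

Emit:
apply_moves(plan=[[0, 0.025, 0, 0, 0, 0, 1], [0, 0.05, 0, 0, 0, 0, 1], [0, 0.075, 0, 0, 0, 0, 1], [0, 0.097, 0, 0, 0, 0, 1], [0, 0.097, 0, 0, 0, 0, 1]])

```text
time: 11.75
tool_pos: [0.5555, -0.0929, 0.0707]
tool_rot: [-1.575, 0.001, -1.639]
contact_force: [0.5, 0.2, 0.1]
opening: 0.0002
```

Emit:
apply_moves(plan=[[0.003, 0, 0, 0, 0, 0, 1], [0.006, 0, 0, 0, 0, 0, 1], [0.01, 0, 0, 0, 0, 0, 1], [0.014, 0, 0, 0, 0, 0, 1], [0.018, 0, 0, 0, 0, 0, 1]])

```text
time: 12.38
tool_pos: [0.5558, -0.1101, 0.0728]
tool_rot: [-1.57, 0.0, -1.638]
contact_force: [1.0, 2.1, 1.2]
opening: 0.0005
```

Emit:
apply_moves(plan=[[0.006, 0, 0, 0, 0, 0, 1], [0.014, 0, 0, 0, 0, 0, 1], [0.022, 0, 0, 0, 0, 0, 1], [0.03, 0, 0, 0, 0, 0, 1], [0.037, 0, 0, 0, 0, 0, 1]])

```text
time: 13.0
tool_pos: [0.5531, -0.1476, 0.0725]
tool_rot: [-1.571, -0.0, -1.638]
contact_force: [0.5, 2.9, 2.0]
opening: 0.0003
```

Emit:
apply_moves(plan=[[0.007, 0, 0, 0, 0, 0, 1], [0.014, 0, 0, 0, 0, 0, 1], [0.021, 0, 0, 0, 0, 0, 1], [0.028, 0, 0, 0, 0, 0, 1], [0.035, 0, 0, 0, 0, 0, 1]])

```text
time: 13.62
tool_pos: [0.5507, -0.1823, 0.0725]
tool_rot: [-1.571, -0.0, -1.638]
contact_force: [0.8, 2.1, 1.3]
opening: 0.0009
```

Run:
```python
from h import *
from sled import sled
s,im,cw=snap('w7'); sled(im,cw)
b=cams.read_camera("scene"); t=cams.read_camera("top")
cv2.imwrite('pics/s7.png',np.hstack([cv2.resize(b[130:280,220:390],(400,400)),cv2.resize(t[170:250,310:420],(390,400),interpolation=cv2.INTER_CUBIC)]))
```

```text
13.625 [ 0.5507 -0.1823  0.0725] [-1.5709 -0.     -1.6377] [0.7859 2.1358 1.2668] 0.0008884636932878272
dims 18.0062255859375 69.04905700683594 slot [ 564.2777 -186.9525] post [ 504.4139 -182.9122] yaw 86.13886
```

View pics/s7.png

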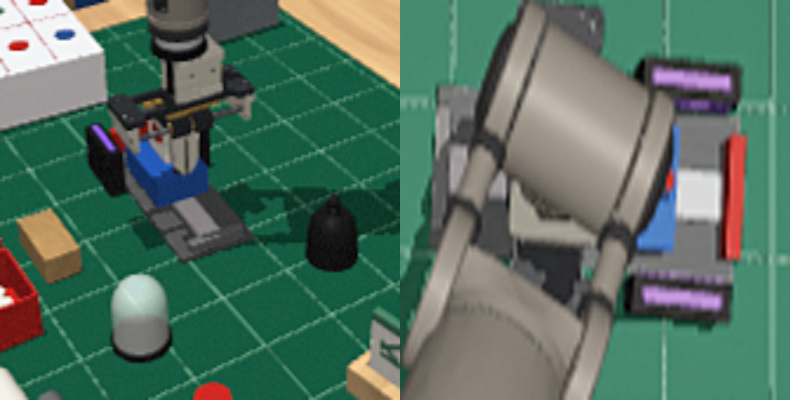

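The sled has moved cleanly, with about 2 N of push and roughly 45 mm left to the red stop. The gripper passes over the lamps. I'll push on, slowly near the stop.

Emit:
apply_moves(plan=[[0.007, 0, 0, 0, 0, 0, 1], [0.014, 0, 0, 0, 0, 0, 1], [0.02, 0, 0, 0, 0, 0, 1], [0.025, 0, 0, 0, 0, 0, 1], [0.03, 0, 0, 0, 0, 0, 1]])

```text
time: 14.4
tool_pos: [0.5486, -0.212, 0.0723]
tool_rot: [-1.571, 0.0, -1.638]
contact_force: [-0.4, 2.5, -0.4]
opening: 0.0004
```

Emit:
apply_moves(plan=[[0.002, 0, 0, 0, 0, 0, 1], [0.004, 0, 0, 0, 0, 0, 1], [0.006, 0, 0, 0, 0, 0, 1], [0.008, 0, 0, 0, 0, 0, 1], [0.01, 0, 0, 0, 0, 0, 1]])

```text
time: 15.02
tool_pos: [0.548, -0.2218, 0.0724]
tool_rot: [-1.571, 0.0, -1.638]
contact_force: [-0.3, 1.6, -1.8]
opening: 0.0
```

Emit:
apply_moves(plan=[[0.001, 0, 0, 0, 0, 0, 1], [0.002, 0, 0, 0, 0, 0, 1], [0.003, 0, 0, 0, 0, 0, 1], [0.004, 0, 0, 0, 0, 0, 1], [0.005, 0, 0, 0, 0, 0, 1]])

```text
time: 15.65
tool_pos: [0.5477, -0.2268, 0.0725]
tool_rot: [-1.571, 0.0, -1.638]
contact_force: [-0.9, 3.0, -1.6]
opening: 0.0004
```

Emit:
apply_moves(plan=[[0.001, 0, 0, 0, 0, 0, 1], [0.002, 0, 0, 0, 0, 0, 1], [0.003, 0, 0, 0, 0, 0, 1], [0.004, 0, 0, 0, 0, 0, 1], [0.005, 0, 0, 0, 0, 0, 1]])

```text
time: 16.27
tool_pos: [0.5474, -0.2308, 0.0724]
tool_rot: [-1.571, 0.002, -1.638]
contact_force: [-0.5, 8.2, -0.7]
opening: 0.0008
```

Emit:
apply_moves(plan=[[0.001, 0, 0, 0, 0, 0, 1], [0.002, 0, 0, 0, 0, 0, 1], [0.003, 0, 0, 0, 0, 0, 1], [0.003, 0, 0, 0, 0, 0, 1], [0.003, 0, 0, 0, 0, 0, 1]])

```text
time: 16.9
tool_pos: [0.5474, -0.2311, 0.0724]
tool_rot: [-1.572, 0.005, -1.638]
contact_force: [1.7, 16.2, 1.6]
opening: 0.0004
```

The sled is against the stop: the TCP stalled at y = -0.231 m while the force rose to 16 N. Backing off along +y, then up and away.

Emit:
apply_moves(plan=[[-0.005, 0, 0, 0, 0, 0, 1], [-0.015, 0, 0, 0, 0, 0, 1], [-0.03, 0, 0, 0, 0, 0, 1], [-0.04, -0.01, 0, 0, 0, 0, 1], [-0.045, -0.06, 0, 0, 0, 0, 1]])

```text
time: 17.52
tool_pos: [0.5488, -0.1881, 0.1311]
tool_rot: [-1.577, 0.002, -1.637]
contact_force: [0.7, 0.5, 0.2]
opening: 0.0006
```

Emit:
apply_moves(plan=[[0, -0.05, -0.03, 0, 0, 0, 1], [-0.01, -0.1, -0.06, 0, 0, 0, 1], [-0.03, -0.13, -0.1, 0, 0, 0, 1], [-0.04, -0.13, -0.12, 0, 0, 0, 1], [-0.04, -0.13, -0.12, 0, 0, 0, 1]])

```text
time: 18.15
tool_pos: [0.4326, -0.1411, 0.2639]
tool_rot: [-1.569, -0.001, -1.637]
contact_force: [1.3, -0.3, 0.1]
opening: 0.0002
```

Run:
```python
from h import *
s,im,cw=snap('w8')
b=cams.read_camera("scene"); t=cams.read_camera("top")
m=mask(t,(100,130,60),(125,255,255)); m[:180]=0;m[235:]=0;m[:,:310]=0;m[:,:]=np.where(np.arange(640)>405,0,m)
c=max(cv2.findContours(m,0,1)[0],key=cv2.contourArea); P=ray(cam("top"),c[:,0],.05)[:,:2]; print("sled",cv2.minAreaRect((P*1000).astype(np.float32)))
r=cv2.resize(t[170:270,190:420],(400,200),interpolation=cv2.INTER_CUBIC); w=cv2.resize(im,(400,250))
cv2.imwrite('pics/s8.png',np.hstack([cv2.resize(b[130:290,220:450],(400,450)),np.vstack([r,w])]))
```

```text
18.15 [ 0.4326 -0.1411  0.2639] [-1.5685 -0.0012 -1.6371] [ 1.3201 -0.28    0.096 ] 0.00021252947192910095
sled ((541.4636840820312, -292.4072265625), (114.97848510742188, 79.7821273803711), 86.23435974121094)
```

View pics/s8.png

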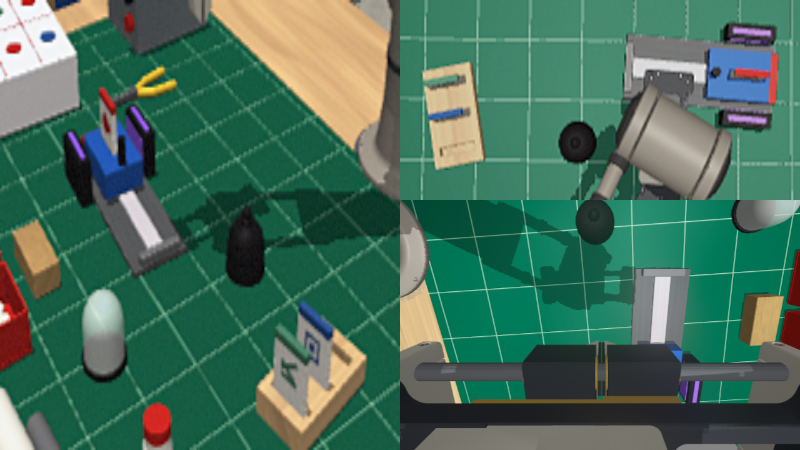

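The sled is against the red stop: its blue edge meets the red bar. The tile is upright, the other two tiles are in the rack, nothing has been disturbed, and the arm is clear.

```bash
python3 -c "
from cell import robot
print(robot.hand_in())"
```

```text
the job is handed in; nothing more can be done
None
```

The job is handed in at about 18 s of the 58 s allowed: the red tile stands in the blue sled, and the sled rests against the red stop.

- **Tile:** I took it from the rack's near slot and lowered it until I felt about 5 N at the predicted seated height. After release, its top edge was within about 1 px of the fully-home position.
- **Sled:** I pushed the post with closed fingers at about 2–3 N. It stopped dead at the red stop and the force rose to 16 N, well under the 40 N limit. The last top view puts the sled's edge at y ≈ -0.350 m, against -0.345 to -0.351 m for the stop's face.
- **Final views:** The tile is upright, the green and blue tiles are still in the rack, the bystanders in view look unmoved, and the arm is clear of everything.
- **Failed checks:** Two automatic measurements did not work: a colour mask for the post, and a sled fit while the gripper hid most of it. I used other pixel measurements in their place, and no check on the final result disagreed.

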